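Pour the baking beads from a spouted jug into their tub and lower its lid

ROBOT

A 6-joint arm with a two-finger parallel gripper is mounted at the origin on a cart in front of the work surface, level with it; the furniture and walls round the work are solid. World frame = base frame: x ahead of the robot, y to its left, z up, the work surface at z = 0. Lengths are in mm, angles in rad, forces in N, time in s.
With the tool pointing down it reaches from about 350 to 875 mm from the base axis. Payload 4.2 kg.
Tool frame: the origin (TCP) lies between the finger pads; the fingertips stand 25 mm ahead of it and the grasp point (between the pads) lies 6 mm ahead of it; z points along the fingers, y is the line along which they close (so a half turn about z gives the same grasp; the last joint's range is limited). The gripper opens to 85 mm and grips with 20 to 120 N. Pads are 22 mm wide; open, the fingers measure 114 mm over their backs; the gripper's body (76 mm by 85 mm) begins 54 mm behind the grasp point. The pads swing forward as they close: fully open they stand 13 mm farther back than shut.
Start: joints at [-0.93, 0.385, 0.008, 0, -1.194, -0.259], TCP at [232.883, -579.97, 256.312] pointing down, gripper open.
Joint ranges: [-3.14, 3.14], [-1.21, 2.06], [-1.07, 1.41], [-3.16, 2.05], [-2.99, -0.16], [-3.1, 3.1]. Speed limits (rad/s): [2.79, 2.79, 3.14, 3.14, 3.14, 3.14].

INTERFACE

Orientations are given as a unit quaternion [x, y, z, w].
In Python, from bench import read_state, get_image, job_done gives the robot as it stands.
- The arm moves only by the tool play_rows, never from a script. Its argument "series" is a list of rows, each a list of 6 numbers: the shift along the world's x, y, z in mm, then the turn, a rotation vector about the world's x, y, z in units of 6 degrees (1.0 is 6 degrees). A call has 1 to 20 rows; each row shifts and turns the commanded pose from where the row before left it; what a row does not reach is not made up. A row lasts 1/12 s, in which the tool goes at most 41.7 mm and 7.16 degrees, less where a joint would pass 70% of its speed; a pose out of reach is approached as far as the arm can. A call is refused whole if a number of a shift passes 41.7 or a number of a turn 1, either way. A call with a gripper value outside its range is refused whole. "gripper" is the opening, from 0 (shut) to 1 (fully open), set as the call begins (left out, the last holds). The fingers move at their own pace and stop on an object; the grip force is fixed at half the most. Time passes only in rows, so rows that do not move let the fingers close. It gives the time, the measured TCP pose, the force, the opening and the grip force at its end, in the units of the state.
- read_state(): the state, without advancing time (a new reading comes with each control period).
- get_image(name): name is "scene" or "top" or "wrist"; returns a dict with "image" (384x512x3 uint8, red, green, blue), "fx", "fy", "cx", "cy" (pixels), "eye" and "rotation" of the camera in the world. Camera axes: x right, y down, z forward; pixel columns grow to the right and rows downward; lengths in mm; the calibration is good to about 2 mm. A picture is of the moment at which its call begins. There is no depth.
- job_done(): hands the job in; it is judged then, once.
The state is a dict: "clock": time; "joints": joint angles; "joint_vel": joint speeds; "joint_efforts": joint torques, N m; "position": TCP position; "ee_rot": TCP orientation; "contact_force": force on the tool from outside, world axes, zero at the start; "wrist_torque": the same for the moment, N m; "gripper_width": finger opening in mm; "grasp_force": force on a finger pad.
Only numpy, scipy, OpenCV 4.12 (cv2) and the standard library are available. Lean on these libraries where they do the work, as an engineer would, in place of code of your own. Each camera call takes 0.05 s, during which the arm holds its last target. There are 200 camera calls.

TASK

Put the baking beads away: turn the blue jug so that its spout faces the white storage tub, stand it on the table and let go of it, then take it again in a way that lets you tip it far, and pour all six beads over the spout into the tub from close above it, tipping the jug only over the tub. Stand the empty jug upright on the table again, then lower the tub's green lid until it is fully shut, without slamming it. Leave the ring mould, the figs and the timer where they are.

Things in the scene. Friction and masses are not known exactly. Their poses are not given: they have to be found in the camera images.
- jug: the same blue jug (130 to 210 g), axes as jug_mid, origin at the centre of its underside. Its wall leans 18 degrees outward, so the beads start to roll out when it is tipped some 75 degrees and all have left by about 85 to 90. At the start the spout points roughly at the robot (within 26 degrees)
- jug_mid (a point): blue plastic jug with spout and handle, loose, upright, holding six beads. This point: on its axis half-way up, 37.5 mm above its underside. Its x points out through the spout (the handle is at -x), z up. 75 mm tall; outer radius 34 mm at the foot widening evenly to 58 mm at the rim; wall 3 mm, floor 4 mm
- jug_spout (a point): lip of the jug's spout: 80 mm from the jug's axis along its x, at rim height (75 mm above its underside); same axes as jug_mid
- jug_grip (a point): where to pinch the jug's handle: middle of its flat-sided top bar, 14 mm wide (jug y), 20 mm tall (52 to 72 mm above the underside), running from the wall to 104 mm from the axis; at its end a leg 13 mm thick hangs to 11 mm above the underside. Point: 88 mm from the axis, 60 mm up; axes as jug_mid. Fingers sloping about 40 degrees forward to the spout leave room to tip it
- tub: white storage tub with a green hinged lid, fixed; origin at the centre of its underside, z up, x toward its hinge (away from the robot, within 12 degrees), y along the hinge. 150 mm along x, 170 along y, 70 tall to the rim, walls and floor 4 mm. It stands left or right of the jug; pour over the y side that is nearer the jug
- lid_hinge (a point): middle of the lid's hinge line, on the far rim of the tub (75 mm from the tub's centre along its x, 70.5 mm up); moves with the lid
- lid_edge (a point): middle of the lid's free edge, 150 mm from the hinge line, half-way through its 6 mm thickness. The lid is 174 mm wide, with a tab 50 mm wide reaching 16 mm further. Its outer face is in effect flat; it looks to the back when open, up when closed
- lid (a joint): angle of the lid in rad: 0 closed flat on the rim, 1.57 upright, at most 1.9; starts open at 1.62 to 1.82. The hinge is stiff (0.14 Nm): the lid stays wherever it is left and must be pushed all the way down, about 1 to 2 N near its free edge
- bead0_center (a point): centre of one of six white ceramic baking beads, balls of 20 mm diameter, 12 g, loose in the jug
- bead1_center (a point): centre of one of six white ceramic baking beads, balls of 20 mm diameter, 12 g, loose in the jug
- bead2_center (a point): centre of one of six white ceramic baking beads, balls of 20 mm diameter, 12 g, loose in the jug
- bead3_center (a point): centre of one of six white ceramic baking beads, balls of 20 mm diameter, 12 g, loose in the jug
- bead4_center (a point): centre of one of six white ceramic baking beads, balls of 20 mm diameter, 12 g, loose in the jug
- bead5_center (a point): centre of one of six white ceramic baking beads, balls of 20 mm diameter, 12 g, loose in the jug
- fig_cut: bystander, to be left alone: half fig, cut face up, about 48 x 53 x 27 mm; origin at the centre of its underside
- ring_mould: bystander, to be left alone: steel ring mould, 69 mm across, 45 mm tall; origin at the centre of its underside
- fig_a: bystander, to be left alone: dark fig, about 59 x 54 x 45 mm; origin at the centre of its underside
- fig_b: bystander, to be left alone: green fig, about 48 x 50 x 52 mm; origin at the centre of its underside
- timer: bystander, to be left alone: white dial timer, 64 mm across, 44 mm tall; origin at the centre of its underside

How it is judged:
By the outcome, as a careful person would: the job done as asked, in the order asked, and still so for the second after the job is handed in, with the robot touching nothing.
It also fails if it takes over 72 s, if anything falls off the work surface, if the arm or the gripper's body presses on something with over 40 N, if the wrist force passes 120 N, or if a joint passes its speed limit or range.

## Working session

There is one attempt and no reset: what is moved stays moved. The work goes in short steps, Python scripts to look and compute and a tool call to move; the robot and the scene stay as the last step left them, time stands still between calls to the robot, and variables do not carry over. Pictures are saved under pics/ and viewed, at most 10 in all, crops included, and the job is handed in when it is done.

Besides the shell and the picture viewer there is one more tool, called after "Emit:" by a JSON object that holds its "api" and its "payload", one argument or row to a line. play_rows: Moves the arm, as the interface text tells. Its arguments: {"type":"object","properties":{"series":{"type":"array","items":{"type":"array","items":{"type":"number"}}},"gripper":{"type":"number"}},"required":["series"]}

```bash
ls; mkdir -p pics
python3 - <<'E'
from bench import *
import cv2,numpy as np
s=read_state();print({k:np.round(v,3) for k,v in s.items()})
for n in("scene","top"):
    d=get_image(n);cv2.imwrite(f"pics/{n}0.png",d["image"][:,:,::-1])
    print(n,d["fx"],d["fy"],d["cx"],d["cy"],np.round(d["eye"],1),np.round(d["rotation"],4).tolist())
E
```

```text
pics
{'clock': np.float64(0.0), 'joints': array([-0.93 ,  0.386,  0.007, -0.   , -1.194, -0.259]), 'joint_vel': array([-0.001,  0.001,  0.002,  0.003,  0.002,  0.001]), 'joint_efforts': array([-1.0000e-03, -3.9229e+01,  1.8841e+01,  4.1860e+00, -5.0000e-03,
       -0.0000e+00]), 'position': array([ 232.69 , -579.513,  255.214]), 'ee_rot': array([-0.19 ,  0.982,  0.001, -0.   ]), 'contact_force': array([ 1.693, -0.808, -0.431]), 'wrist_torque': array([-0.074, -0.04 , -0.041]), 'grasp_force': np.float64(0.0), 'gripper_width': np.float64(85.223)}
scene 430.8620375781458 430.8620375781458 246.89088851844465 196.32366344141198 [-197.3  436.8 1075.6] [-0.4687, 0.8141, -0.2974, 0.1705]
top 481.8156751977574 481.8156751977574 258.7593491942664 189.6142013290367 [ 240.2  -27.  1539.1] [-0.6967, 0.7098, -0.0731, 0.0735]
```

View pics/scene0.png

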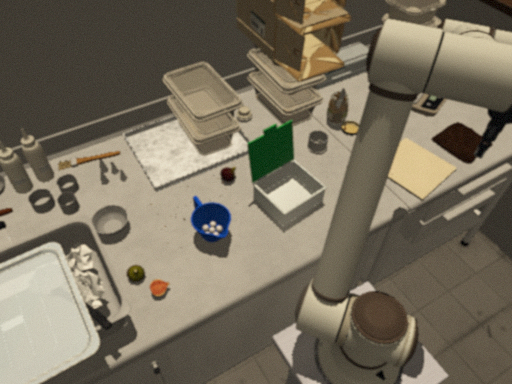

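View pics/top0.png

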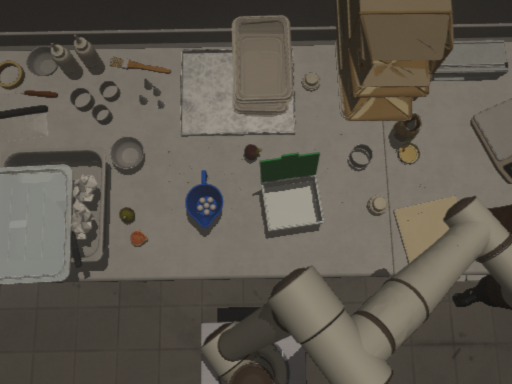

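```bash
cat > h.py <<'E'
import numpy as np,cv2
from bench import *
from scipy.spatial.transform import Rotation as R
def cam(d):
    r=np.array(d["rotation"],float)
    return (r if r.shape==(3,3) else R.from_quat(r).as_matrix()),np.array(d["eye"])
def cast(d,px,z):
    M,e=cam(d);px=np.atleast_2d(px).astype(float)
    v=np.c_[(px[:,0]-d["cx"])/d["fx"],(px[:,1]-d["cy"])/d["fy"],np.ones(len(px))]@M.T
    return e+v*((z-e[2])/v[:,2:])
def proj(d,P):
    M,e=cam(d);v=(np.atleast_2d(P)-e)@M
    return np.c_[v[:,0]/v[:,2]*d["fx"]+d["cx"],v[:,1]/v[:,2]*d["fy"]+d["cy"]]
def blue(im):
    h=cv2.cvtColor(im,cv2.COLOR_RGB2HSV);return cv2.inRange(h,(105,130,40),(130,255,255))
def green(im):
    h=cv2.cvtColor(im,cv2.COLOR_RGB2HSV);return cv2.inRange(h,(50,120,30),(85,255,255))
def big(m):
    c=max(cv2.findContours(m,cv2.RETR_EXTERNAL,cv2.CHAIN_APPROX_NONE)[0],key=cv2.contourArea);return c[:,0]
E
python3 - <<'E'
from h import *
out=[]
for n,(x,y) in(("top",(180,140)),("scene",(180,115))):
    d=get_image(n);im=d["image"]
    out.append(cv2.resize(im[y:y+100,x:x+150],None,fx=5,fy=3 if 0 else 5,interpolation=cv2.INTER_CUBIC)[:,:,::-1])
    for nm,f in(("blue",blue),("green",green)):
        c=big(f(im));P=cast(d,c,75)[:,:2]
        print(n,nm,len(c),c.min(0),c.max(0))
        if nm=="blue":
            (a,b),r=cv2.minEnclosingCircle(P.astype(np.float32));print(a,b,r)
            # rim circle: iterative robust fit
            Q=P
            for k in range(15):
                A=np.c_[2*Q,np.ones(len(Q))];s=np.linalg.lstsq(A,(Q**2).sum(1),rcond=None)[0];cc=s[:2];rr=np.sqrt(s[2]+cc@cc)
                D=np.hypot(*(P-cc).T);Q=P[abs(D-rr)<max(4,25-3*k)]
            D=np.hypot(*(P-cc).T);print("fit",cc,rr,len(Q))
            i=D.argmax();print("far",P[i],D[i],c[i],np.degrees(np.arctan2(*(P[i]-cc)[::-1])))
            u=(cc-P[i])/D[i];t=(P-cc)@u; j=t.argmax();print("spout",P[j],t[j],c[j])
        else: print(cv2.boxPoints(cv2.minAreaRect(c)))
o=np.vstack(out);cv2.imwrite("pics/c1.png",cv2.resize(o,(600,800)) if 0 else o[:500]);cv2.imwrite("pics/c2.png",o[500:])
E
```

```text
top blue 248 [186 171] [222 227]
523.5848388671875 142.4385223388672 88.43891143798828
fit [512.85248413 141.46802492] 55.61605179429622 129
far [611.87601833 147.54565624] 99.20986809036042 [202 171] 3.512158646999218
spout [435.29358072 137.3313907 ] 77.66664556853382 [205 227]
top green 72 [283 153] [318 156]
[[282.9313  154.28275]
 [317.9952  152.88019]
 [318.09103 155.27637]
 [283.02713 156.67892]]
scene blue 122 [192 197] [229 241]
520.8624877929688 149.33929443359375 87.66815948486328
fit [501.19145857 148.60658798] 65.5946876644404 51
far [608.46893009 152.6241352 ] 107.35267384805552 [194 197] 2.1447278112118773
spout [433.39631752 143.39287459] 67.9427665083415 [224 237]
scene green 162 [249 121] [292 180]
[[233.98625 147.97691]
 [287.98193 115.91697]
 [307.59924 148.95668]
 [253.60358 181.01663]]
```

View pics/c1.png

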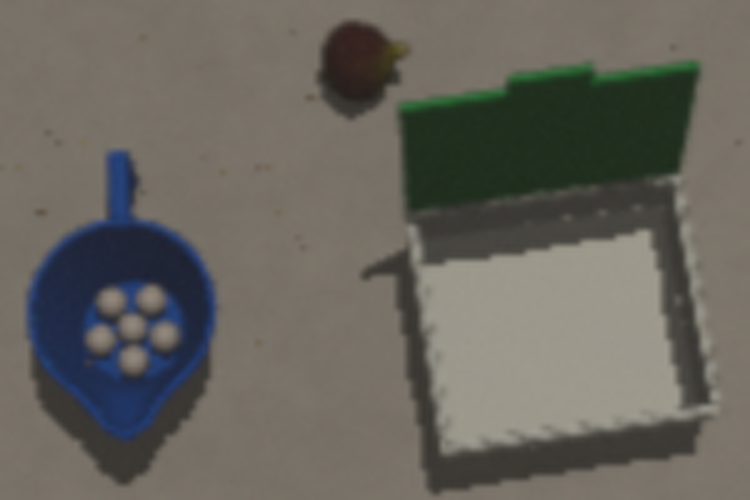

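View pics/c2.png

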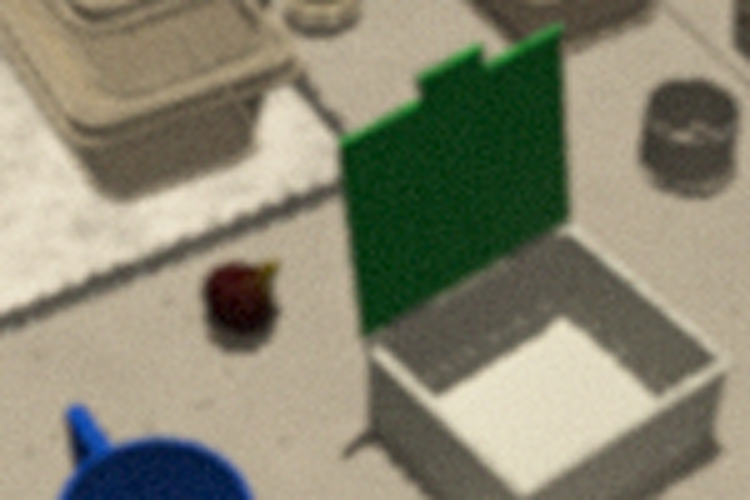

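```bash
cat >> h.py <<'E'
def crop(p,o,s=5): return (np.array(p,float)+.5)/s-.5+np.array(o)
E
python3 - <<'E'
from h import *
from scipy.optimize import least_squares
t=get_image("top");s=get_image("scene");ot=(180,140);os_=(180,115)
rt=crop([(410,224),(683,180),(717,406),(440,452)],ot) # BL BR FR FL outer rim
print("top rim",np.round(cast(t,rt,70)[:,:2],1).tolist())
rs=crop([(370,342),(570,228),(725,360)],os_)
print("scene BL BR FR",np.round(cast(s,rs,70)[:,:2],1).tolist())
lt=crop([(402,106),(697,66)],ot);ls=crop([(342,142),(560,28)],os_)
loc=np.array([(75,85,70),(75,-85,70),(-75,-85,70),(-75,85,70)])
def res(p,split=False):
    a=p[2];M=np.array([[np.cos(a),-np.sin(a),0],[np.sin(a),np.cos(a),0],[0,0,1]]);o=np.array([p[0],p[1],0])
    W=loc@M.T+o;th=p[3]
    L=np.array([(75+150*np.cos(th)-6*np.sin(th)*0,y,70.5+150*np.sin(th)) for y in(87,-87)])@M.T+o
    return np.concatenate([(proj(t,W)-rt).ravel(),(proj(s,W[:3])-rs).ravel(),(proj(t,L)-lt).ravel(),(proj(s,L)-ls).ravel()])
r=least_squares(res,[500,-120,0,1.7]);print("tub",r.x,np.round(r.fun,1))
# jug
J=[("top",t,crop([(118,152)],ot),72),("top",t,crop([(125,438)],ot),75),("top",t,crop([(28,305)],ot),75),("top",t,crop([(215,305)],ot),75)]
for n,d,p,z in J: print(np.round(cast(d,p,z),1))
c=big(blue(s["image"]));print("scene handle far", cast(s,[(194.5,197.5)],72))
h=cv2.cvtColor(t["image"],cv2.COLOR_RGB2HSV)
print("fig_a",cast(t,crop([(360,60)],ot),20),"ring",cast(t,[(360,157)],20),"timer",cast(t,[(377,205)],20))
E
```

```text
top rim [[566.5, -38.3], [591.5, -209.9], [448.3, -224.7], [423.1, -53.8]]
scene BL BR FR [[570.6, -35.1], [591.1, -200.1], [447.0, -218.5]]
tub [ 5.08024594e+02 -1.30076951e+02  1.28884711e-01  1.36846312e+00] [-0.7 -1.6 -1.7 -0.5 -0.2  1.2  0.5  0.1  0.1 -0.3  0.8 -0.9  1.9 -0.2
 -1.3  0.5  0.1 -0.2 -0.5 -0.   0.9 -0.9]
[[615.8 144.2  72. ]]
[[434.7 138.6  75. ]]
[[518.5 198.9  75. ]]
[[516.4  83.3  75. ]]
scene handle far [[608.33075064 151.31896315  72.        ]]
fig_a [[688.26705729  -8.05838652  20.        ]] ring [[ 663.16543553 -361.8790449    20.        ]] timer [[ 503.10355054 -406.39555802   20.        ]]
```

Emit:
{"api": "play_rows", "payload": {
  "series": [
    [15,30,2,0,0,-0.17],
    [15,30,2,0,0,-0.17],
    [15,30,2,0,0,-0.17],
    [15,30,2,0,0,-0.17],
    [15,30,2,0,0,-0.17],
    [15,30,2,0,0,-0.17],
    [15,30,2,0,0,-0.17],
    [15,30,2,0,0,-0.17],
    [15,30,2,0,0,-0.17],
    [15,30,2,0,0,-0.17],
    [15,30,2,0,0,-0.17],
    [15,30,2,0,0,-0.17],
    [15,30,2,0,0,-0.17],
    [15,30,2,0,0,-0.17],
    [15,30,2,0,0,-0.17],
    [15,30,2,0,0,-0.17],
    [15,30,2,0,0,-0.17],
    [15,30,2,0,0,-0.17],
    [15,30,2,0,0,-0.17],
    [15,30,2,0,0,-0.17]
  ],
  "gripper": 1
}}

```text
clock: 1.97
position: [533.2, 21.7, 296.6]
ee_rot: [-0.013, 1.0, 0.0, 0.0]
contact_force: [1.1, -1.2, -0.2]
gripper_width: 85.6
grasp_force: 0.0
```

Emit:
{"api": "play_rows", "payload": {
  "series": [
    [10,18,-15,0,0,0],
    [10,18,-15,0,0,0],
    [10,18,-15,0,0,0],
    [10,18,-20,0,0,0],
    [10,18,-20,0,0,0],
    [10,17,-20,0,0,0],
    [10,16,-20,0,0,0],
    [0,0,-5,0,0,0],
    [0,0,0,0,0,0]
  ]
}}

```text
clock: 2.72
position: [601.9, 143.2, 163.7]
ee_rot: [-0.013, 1.0, -0.001, -0.002]
contact_force: [0.6, -0.7, -0.6]
gripper_width: 85.4
grasp_force: 0.0
```

```bash
cat > jug.py <<'E'
from h import *
def look(n,save):
    d=get_image(n);im=d["image"];m=blue(im);c=big(m)
    cv2.imwrite(f"pics/{save}.png",im[:,:,::-1]);print(n,"blue box",c.min(0),c.max(0),"eye",np.round(d["eye"]));return d,m,c
E
python3 - <<'E'
from jug import *
d,m,c=look("wrist","w1");s=read_state();print(np.round(s["position"],1))
P=np.array([(603,145,72),(619,145.5,72),(575,144,72),(515,141,75)]);print(proj(d,P).round())
E
```

```text
wrist blue box [159   0] [355 226] eye [521. 142. 281.]
[602.4 142.8 165.5]
[[255. 209.]
 [255. 230.]
 [254. 169.]
 [252.  73.]]
```

View pics/w1.png

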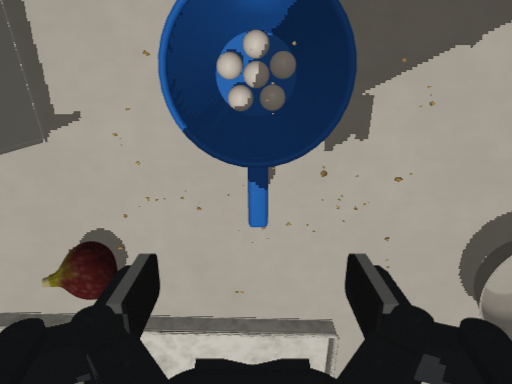

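Emit:
{"api": "play_rows", "payload": {
  "series": [
    [-2,1,-15,0,0,0],
    [0,0,-15,0,0,0],
    [0,0,-15,0,0,0],
    [0,0,-15,0,0,0],
    [0,0,-15,0,0,0],
    [0,0,-15,0,0,0],
    [0,0,-8,0,0,0],
    [0,0,0,0,0,0],
    [0,0,0,0,0,0]
  ]
}}

```text
clock: 3.52
position: [601.3, 143.7, 69.4]
ee_rot: [-0.013, 1.0, 0.0, 0.001]
contact_force: [0.6, 0.1, 0.5]
gripper_width: 85.8
grasp_force: 0.0
```

Emit:
{"api": "play_rows", "payload": {
  "series": [
    [0,0,0,0,0,0],
    [0,0,0,0,0,0],
    [0,0,0,0,0,0],
    [0,0,0,0,0,0],
    [0,0,0,0,0,0],
    [0,0,0,0,0,0],
    [0,0,0,0,0,0],
    [0,0,0,0,0,0],
    [0,0,0,0,0,0],
    [0,0,0,0,0,0]
  ],
  "gripper": 0
}}

```text
clock: 4.35
position: [601.2, 144.2, 68.6]
ee_rot: [-0.013, 1.0, 0.0, 0.0]
contact_force: [-0.1, 0.6, 2.4]
gripper_width: 13.4
grasp_force: 60.2
```

Emit:
{"api": "play_rows", "payload": {
  "series": [
    [0,0,3,0,0,0],
    [0,0,5,0,0,0],
    [0,0,6,0,0,0],
    [0,0,5,0,0,0],
    [0,0,3,0,0,0],
    [0,0,0,0,0,0]
  ]
}}

```text
clock: 4.85
position: [601.4, 144.2, 91.4]
ee_rot: [-0.013, 1.0, 0.0, 0.001]
contact_force: [-0.3, -0.3, -2.9]
gripper_width: 13.2
grasp_force: 59.5
```

Emit:
{"api": "play_rows", "payload": {
  "series": [
    [-2,1,0,0,0,0.3],
    [-5,2.5,0,0,0,0.6],
    [-7,3.5,0,0,0,0.85],
    [-7.5,3.8,0,0,0,0.88],
    [-7.5,3.8,0,0,0,0.88],
    [-7.5,3.8,0,0,0,0.88],
    [-7.5,3.8,0,0,0,0.88],
    [-7.5,3.8,0,0,0,0.88],
    [-7.5,3.8,0,0,0,0.88],
    [-7.5,3.8,0,0,0,0.88],
    [-7.5,3.8,0,0,0,0.88],
    [-7.5,3.8,0,0,0,0.88],
    [-7.5,3.8,0,0,0,0.88],
    [-7.5,3.8,0,0,0,0.88],
    [-7.5,3.8,0,0,0,0.88],
    [-7.5,3.8,0,0,0,0.88],
    [-7.5,3.8,0,0,0,0.88],
    [-7.5,3.8,0,0,0,0.88],
    [-7.5,3.8,0,0,0,0.88],
    [-3,1.5,0,0,0,0.4]
  ]
}}

```text
clock: 6.52
position: [462.9, 213.5, 90.3]
ee_rot: [0.761, -0.649, -0.0, 0.0]
contact_force: [-0.1, 0.3, -3.0]
gripper_width: 12.9
grasp_force: 59.5
```

Emit:
{"api": "play_rows", "payload": {
  "series": [
    [0,0,0,0,0,0],
    [0,0,0,0,0,0.1],
    [0,0,0,0,0,0]
  ]
}}

```text
clock: 6.77
position: [464.0, 213.3, 90.3]
ee_rot: [0.763, -0.647, -0.0, -0.0]
contact_force: [0.3, 0.6, -2.8]
gripper_width: 12.9
grasp_force: 59.5
```

Run:
```python
from jug import *
d,m,c=look("top","t2")
s=read_state();T=R.from_quat(s["ee_rot"]).as_matrix();print(s["position"].round(1),T.round(3).tolist(),s["gripper_width"])
d2=get_image("scene");im=d2["image"][110:260,160:360];a=cv2.resize(im,None,fx=4,fy=4);cv2.imwrite("pics/s2.png",a[:,:,::-1])
```

```text
top blue box [186 194] [233 231] eye [ 240.  -27. 1539.]
[464.1 213.3  90.3] [[0.163, -0.987, 0.0], [-0.987, -0.163, 0.0], [-0.0, -0.0, -1.0]] 13.30444173326187
```

View pics/s2.png

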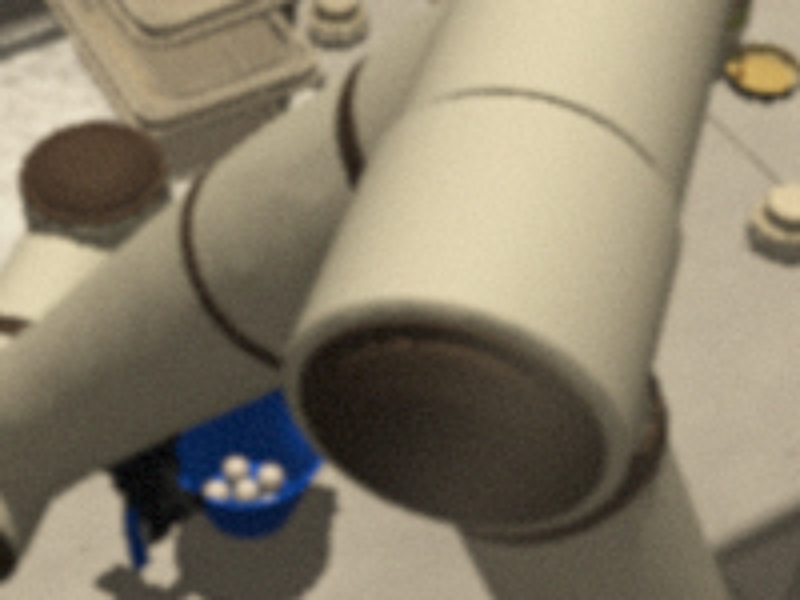

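Emit:
{"api": "play_rows", "payload": {
  "series": [
    [0,0,-4,0,0,-0.17],
    [0,0,-6,0,0,-0.17],
    [0,0,-6,0,0,0],
    [0,0,-3,0,0,0],
    [0,0,-1.5,0,0,0],
    [0,0,-1,0,0,0],
    [0,0,0,0,0,0]
  ]
}}

```text
clock: 7.45
position: [463.6, 213.0, 68.7]
ee_rot: [0.751, -0.66, -0.0, 0.001]
contact_force: [-1.5, -1.1, -1.8]
gripper_width: 12.8
grasp_force: 59.7
```

Run:
```python
from h import *
s=read_state();print(s["position"].round(1),s["contact_force"].round(2),s["wrist_torque"].round(2))
```

```text
[463.6 213.   68.7] [-1.52 -1.13 -1.84] [-0.17  0.25 -0.06]
```

Emit:
{"api": "play_rows", "payload": {
  "series": [
    [0,0,-0.7,0,0,0],
    [0,0,0,0,0,0]
  ]
}}

```text
clock: 7.62
position: [463.7, 213.2, 68.5]
ee_rot: [0.751, -0.66, 0.0, 0.0]
contact_force: [-3.0, -0.4, 2.4]
gripper_width: 12.9
grasp_force: 60.4
```

Emit:
{"api": "play_rows", "payload": {
  "series": [
    [0,0,0,0,0,0],
    [0,0,0,0,0,0],
    [0,0,0,0,0,0],
    [0,0,0,0,0,0],
    [0,0,0,0,0,0],
    [0,0,8,0,0,0],
    [0,0,12,0,0,0],
    [0,0,15,0,0,0],
    [0,0,15,0,0,0],
    [0,0,10,0,0,0],
    [-1,6,6,-0.5,-0.06,0],
    [-1,7,3,-0.8,-0.1,0],
    [-1,8,2,-0.88,-0.11,0],
    [-1,8,0,-0.88,-0.11,0],
    [-1,8,0,-0.88,-0.11,0],
    [-1,8,0,-0.88,-0.11,0],
    [-1,8,0,-0.88,-0.11,0],
    [-1,8,0,-0.88,-0.11,0],
    [0,0,0,0,0,0],
    [0,0,0,0,0,0]
  ],
  "gripper": 1
}}

```text
clock: 9.28
position: [455.5, 275.1, 138.2]
ee_rot: [0.707, -0.62, 0.254, 0.226]
contact_force: [-0.0, 1.0, 0.1]
gripper_width: 85.5
grasp_force: 0.0
```

Run:
```python
from jug import *
d,m,c=look("wrist","w3");s=read_state();T=R.from_quat(s["ee_rot"]).as_matrix();p=s["position"];print(p.round(1),T.round(3).tolist(),s["joints"].round(2))
g=np.array([463.6,213,72]);u=np.array([.128,-.992,0])
print("pred grip,end,axis",proj(d,[g,g-u*17.5,g+u*87+[0,0,3],p+T[:,2]*60,p+T[:,2]*96]).round(1).tolist())
```

```text
wrist blue box [177  14] [328 242] eye [455. 288. 280.]
[455.6 274.4 138.8] [[0.101, -0.992, 0.079], [-0.762, -0.128, -0.635], [0.64, 0.004, -0.769]] [ 1.04  0.55 -0.36  0.42 -1.27 -1.16]
pred grip,end,axis [[251.9, 198.6], [251.8, 223.5], [252.0, 90.7], [252.3, 224.0], [252.3, 202.7]]
```

View pics/w3.png

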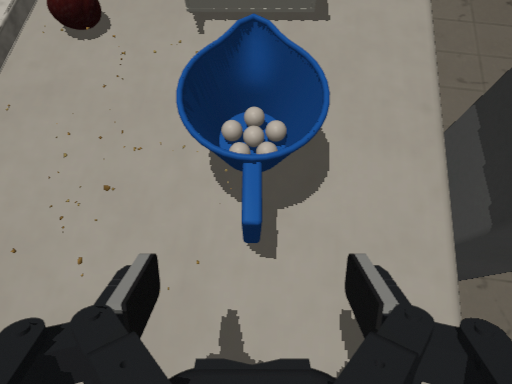

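Emit:
{"api": "play_rows", "payload": {
  "series": [
    [1,-8,-10,0,0,0],
    [1,-8,-10,0,0,0],
    [1,-8,-10,0,0,0],
    [1,-8,-10,0,0,0],
    [1,-8,-10,0,0,0],
    [1,-8,-10,0,0,0],
    [1,-6,-7,0,0,0],
    [0.5,-3.5,-4.5,0,0,0],
    [0,0,0,0,0,0]
  ]
}}

```text
clock: 10.08
position: [463.3, 215.3, 67.6]
ee_rot: [0.706, -0.621, 0.254, 0.227]
contact_force: [0.5, -0.8, -0.4]
gripper_width: 85.4
grasp_force: 0.0
```

Emit:
{"api": "play_rows", "payload": {
  "series": [
    [0,0,0,0,0,0],
    [0,0,0,0,0,0],
    [0,0,0,0,0,0],
    [0,0,0,0,0,0],
    [0,0,0,0,0,0],
    [0,0,0,0,0,0],
    [0,0,0,0,0,0],
    [0,0,0,0,0,0],
    [0,0,0,0,0,0],
    [0,0,0,0,0,0]
  ],
  "gripper": 0
}}

```text
clock: 10.92
position: [463.4, 217.0, 67.8]
ee_rot: [0.707, -0.621, 0.255, 0.226]
contact_force: [-2.0, 1.0, 2.9]
gripper_width: 13.1
grasp_force: 60.0
```

Emit:
{"api": "play_rows", "payload": {
  "series": [
    [0,0,3,0,0,0],
    [0,0,7,0,0,0],
    [0,0,10,0,0,0],
    [0,0,12,0,0,0],
    [0,0,13,0,0,0],
    [0,0,13,0,0,0],
    [0,0,12,0,0,0],
    [0,0,8,0,0,0],
    [0,0,4,0,0,0],
    [0,0,0,0,0,0]
  ]
}}

```text
clock: 11.75
position: [463.6, 217.1, 150.6]
ee_rot: [0.707, -0.621, 0.254, 0.225]
contact_force: [-0.3, 0.6, -3.2]
gripper_width: 13.2
grasp_force: 59.3
```

Emit:
{"api": "play_rows", "payload": {
  "series": [
    [0.3,-2.5,0,0,0,0],
    [0.6,-5,0,0,0,0],
    [1,-8,0,0,0,0],
    [1.3,-10,0,0,0,0],
    [1.5,-12,0,0,0,0],
    [1.5,-12,0,0,0,0],
    [1.5,-12,0,0,0,0],
    [1.5,-12,0,0,0,0],
    [1.5,-12,0,0,0,0],
    [1.5,-12,0,0,0,0],
    [1.5,-12,0,0,0,0],
    [1.3,-10,0,0,0,0],
    [1,-8,0,0,0,0],
    [0.7,-6,0,0,0,0],
    [0.4,-3,0,0,0,0],
    [0,-1,0,0,0,0],
    [0,0,0,0,0,0],
    [0,0,0,0,0,0]
  ]
}}

```text
clock: 13.25
position: [480.7, 79.8, 149.6]
ee_rot: [0.707, -0.62, 0.255, 0.226]
contact_force: [0.5, 0.4, -2.9]
gripper_width: 13.2
grasp_force: 59.3
```

Run:
```python
from jug import *
d,m,c=look("wrist","w4");s=read_state();T=R.from_quat(s["ee_rot"]).as_matrix();p=s["position"];print(p.round(1),T[:,2].round(3),s["joints"].round(2))
u=np.array([.128,-.992,0]);g=p+u*91.4-[0,0,67.8]
print("pred lip,rim,axis",proj(d,[g+u*80+[0,0,75],g-u*58+[0,0,75],g-u*104+[0,0,72]]).round(1).tolist())
print("lip",(g+u*80+[0,0,75]).round(1))
# tub-frame
print("tub k corner", proj(d,[[508-.128*85+.992*a,-130+.992*85+.128*a,70] for a in(-75,75)]).round())
```

```text
wrist blue box [135   0] [370 318] eye [480.  92. 292.]
[480.7  79.8 149.6] [ 0.08  -0.635 -0.769] [ 0.75  0.4  -0.66  0.64 -1.06 -1.1 ]
pred lip,rim,axis [[252.5, -16.9], [252.6, 204.6], [252.6, 317.5]]
lip [502.6 -90.2 156.8]
tub k corner [[347. 128.]
 [157. 128.]]
```

View pics/w4.png

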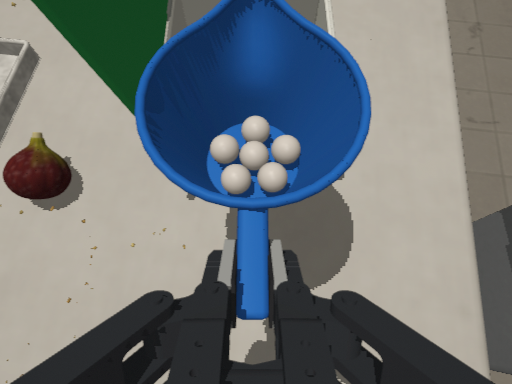

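```bash
cat > tip.py <<'E'
import numpy as np,sys
ts=np.array(eval(sys.argv[1]),float)
Z=lambda t:np.interp(t,[0,15,30,45,60,75,90,100],[156.8,140,121,106,94,87,84,84])
r=np.radians(ts);f=-171.4*np.cos(r)-7.2*np.sin(r);z=171.4*np.sin(r)-7.2*np.cos(r)+Z(ts)
for i in range(1,len(ts)):
    a=(ts[i]-ts[i-1])/6;df=f[i]-f[i-1]
    print([round(v,2) for v in(.128*df,-.992*df,z[i]-z[i-1],.992*a,.128*a,0)],end=", ")
print("\nend z",z[-1],"y",79.8-.992*(f[-1]-f[0]),"x",480.7+.128*(f[-1]-f[0]))
E
python3 tip.py "[0,1,3,6,9,12,15,18,21,24,27,30,33,36,39,42,45,48,51,54,57]"; python3 tip.py "[57,60,62,64,66,68,70,71.5,73,74.5,76,77.5,79,80.5,82,83.5,85,86.5,88,89.5,91]"
```

```text
[np.float64(-0.01), np.float64(0.1), np.float64(1.87), np.float64(0.17), np.float64(0.02), 0], [np.float64(-0.01), np.float64(0.04), np.float64(3.75), np.float64(0.33), np.float64(0.04), 0], [np.float64(0.04), np.float64(-0.33), np.float64(5.62), np.float64(0.5), np.float64(0.06), 0], [np.float64(0.1), np.float64(-0.79), np.float64(5.59), np.float64(0.5), np.float64(0.06), 0], [np.float64(0.16), np.float64(-1.25), np.float64(5.53), np.float64(0.5), np.float64(0.06), 0], [np.float64(0.22), np.float64(-1.71), np.float64(5.45), np.float64(0.5), np.float64(0.06), 0], [np.float64(0.28), np.float64(-2.17), np.float64(4.91), np.float64(0.5), np.float64(0.06), 0], [np.float64(0.34), np.float64(-2.62), np.float64(4.78), np.float64(0.5), np.float64(0.06), 0], [np.float64(0.39), np.float64(-3.06), np.float64(4.63), np.float64(0.5), np.float64(0.06), 0], [np.float64(0.45), np.float64(-3.49), np.float64(4.46), np.float64(0.5), np.float64(0.06), 0], [np.float64(0.51), np.float64(-3.92), np.float64(4.27), np.float64(0.5), np.float64(0.06), 0], [np.float64(0.56), np.float64(-4.33), np.float64(4.85),
[... 2145 characters left out ...]
np.float64(0.57), np.float64(0.25), np.float64(0.03), 0], [np.float64(0.57), np.float64(-4.39), np.float64(0.45), np.float64(0.25), np.float64(0.03), 0], [np.float64(0.57), np.float64(-4.41), np.float64(0.34), np.float64(0.25), np.float64(0.03), 0], [np.float64(0.57), np.float64(-4.43), np.float64(0.22), np.float64(0.25), np.float64(0.03), 0], [np.float64(0.57), np.float64(-4.44), np.float64(0.1), np.float64(0.25), np.float64(0.03), 0], [np.float64(0.57), np.float64(-4.45), np.float64(-0.01), np.float64(0.25), np.float64(0.03), 0], [np.float64(0.57), np.float64(-4.45), np.float64(0.07), np.float64(0.25), np.float64(0.03), 0], 
end z 255.4995522761539 y -14.620541767015027 x 492.8832957118729
```

Emit:
{"api": "play_rows", "payload": {
  "series": [
    [0,0,2,0.17,0.02,0],
    [0,0,4,0.33,0.04,0],
    [0,-0.3,5.6,0.5,0.06,0],
    [0.1,-0.8,5.6,0.5,0.06,0],
    [0.2,-1.2,5.5,0.5,0.06,0],
    [0.2,-1.7,5.5,0.5,0.06,0],
    [0.3,-2.2,4.9,0.5,0.06,0],
    [0.3,-2.6,4.8,0.5,0.06,0],
    [0.4,-3.1,4.6,0.5,0.06,0],
    [0.4,-3.5,4.5,0.5,0.06,0],
    [0.5,-3.9,4.3,0.5,0.06,0],
    [0.6,-4.3,4.8,0.5,0.06,0],
    [0.6,-4.7,4.6,0.5,0.06,0],
    [0.7,-5.1,4.4,0.5,0.06,0],
    [0.7,-5.5,4.1,0.5,0.06,0],
    [0.8,-5.9,3.8,0.5,0.06,0],
    [0.8,-6.2,4,0.5,0.06,0],
    [0.8,-6.5,3.7,0.5,0.06,0],
    [0.9,-6.8,3.4,0.5,0.06,0],
    [0.9,-7.1,3,0.5,0.06,0]
  ]
}}

```text
clock: 14.97
position: [489.0, 7.9, 237.3]
ee_rot: [0.742, -0.652, -0.115, -0.104]
contact_force: [0.6, 0.6, -2.0]
gripper_width: 12.9
grasp_force: 59.2
```

```bash
cat > tilt.py <<'E'
from h import *
s=read_state();T=R.from_quat(s["ee_rot"]).as_matrix();p=s["position"];u=np.array([.128,-.992,0]);z=np.array([0,0,1.])
d=T[:,2];t=np.degrees(np.arctan2(d@u,-d[2]));tip=39.55-t;r=np.radians(tip)
F=u*np.cos(r)-z*np.sin(r);U=u*np.sin(r)+z*np.cos(r);lip=p+171.4*F+7.2*U
print(s["clock"],p.round(1),"tip",tip.round(1),"lip",lip.round(1),"K",((lip-[508,-130,0])@-u).round(1),"q",s["joints"].round(2),"tooly",T[:,1].round(3),s["gripper_width"])
E
python3 tilt.py
```

```text
14.9667 [489.    7.9 237.3] tip 57.4 lip [501.6 -89.8  96.8] K 40.7 q [ 0.15  0.21 -0.2  -0.34 -1.17  0.11] tooly [-0.992 -0.129 -0.005] 12.945220718218273
```

Emit:
{"api": "play_rows", "payload": {
  "series": [
    [1,-7.4,2.6,0.5,0.06,0],
    [0.6,-5.1,2.2,0.33,0.04,0],
    [0.7,-5.2,2,0.33,0.04,0],
    [0.7,-5.3,1.8,0.33,0.04,0],
    [0.7,-5.4,1.6,0.33,0.04,0],
    [0.7,-5.4,1.4,0.33,0.04,0],
    [0.5,-4.1,1,0.25,0.03,0],
    [0.5,-4.2,0.8,0.25,0.03,0],
    [0.5,-4.2,0.7,0.25,0.03,0],
    [0.5,-4.3,0.9,0.25,0.03,0],
    [0.5,-4.3,0.9,0.25,0.03,0],
    [0.6,-4.3,0.8,0.25,0.03,0],
    [0.6,-4.3,0.7,0.25,0.03,0],
    [0.6,-4.4,0.6,0.25,0.03,0],
    [0.6,-4.4,0.5,0.25,0.03,0],
    [0.6,-4.4,0.3,0.25,0.03,0],
    [0.6,-4.4,0.2,0.25,0.03,0],
    [0.6,-4.4,0.1,0.25,0.03,0],
    [0.6,-4.4,0,0.25,0.03,0],
    [0.6,-4.4,0,0.25,0.03,0]
  ]
}}

```text
clock: 16.63
position: [502.1, -86.9, 255.9]
ee_rot: [0.675, -0.594, -0.325, -0.293]
contact_force: [0.3, -0.5, -1.8]
gripper_width: 13.4
grasp_force: 59.3
```

Emit:
{"api": "play_rows", "payload": {
  "series": [
    [0,0,0,0,0,0],
    [0,0,0,0,0,0],
    [0,0,0,0,0,0],
    [0,0,0,0,0,0],
    [0,0,0,0,0,0],
    [0,0,0,0,0,0],
    [0,0,0,0,0,0],
    [0,0,0,0,0,0]
  ]
}}

```text
clock: 17.3
position: [501.9, -86.2, 256.0]
ee_rot: [0.675, -0.594, -0.324, -0.292]
contact_force: [0.2, 0.2, -1.1]
gripper_width: 13.1
grasp_force: 59.4
```

```bash
python3 tilt.py
python3 - <<'E'
from h import *
a=get_image("wrist")["image"];b=get_image("top")["image"][120:280,160:360];c=get_image("scene")["image"][110:260,180:380]
o=np.hstack([cv2.resize(a,(400,300)),cv2.resize(b,(400,300))]);o=np.vstack([o,np.hstack([cv2.resize(c,(400,300)),np.zeros((300,400,3),np.uint8)])])
cv2.imwrite("pics/p5.png",o[:,:,::-1]);print(read_state()["contact_force"])
E
```

```text
17.3 [501.9 -86.2 256. ] tip 91.3 lip [502.4 -89.4  84.5] K 41.0 q [-0.33  0.43  0.09 -0.79 -1.68  0.56] tooly [-0.992 -0.123 -0.009] 13.094872220798653
[ 0.09691042  0.29208412 -2.18885564]
```

View pics/p5.png

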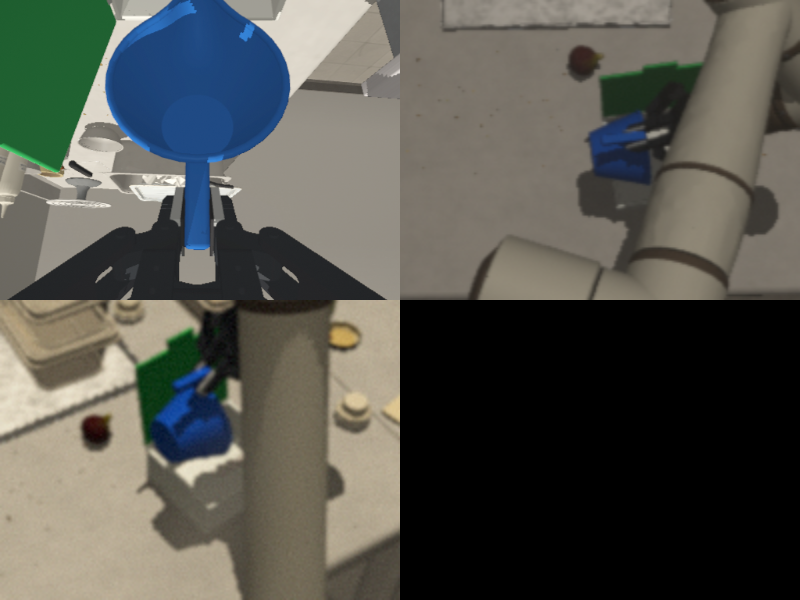

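```bash
python3 tip.py "[91.3,89,86,82,77,72,67,62,57,52,47,42,37,32,27,22,17,12,7,3,0]" | sed 's/np.float64//g'
```

```text
[(-0.88), (6.83), (-0.07), (-0.38), (-0.05), 0], [(-1.15), (8.88), (-0.17), (-0.5), (-0.06), 0], [(-1.52), (11.75), (-0.95), (-0.66), (-0.09), 0], [(-1.87), (14.47), (-2.34), (-0.83), (-0.11), 0], [(-1.82), (14.13), (-2.8), (-0.83), (-0.11), 0], [(-1.76), (13.68), (-3.49), (-0.83), (-0.11), 0], [(-1.69), (13.12), (-4.67), (-0.83), (-0.11), 0], [(-1.61), (12.46), (-4.8), (-0.83), (-0.11), 0], [(-1.51), (11.71), (-5.19), (-0.83), (-0.11), 0], [(-1.4), (10.87), (-6.19), (-0.83), (-0.11), 0], [(-1.28), (9.95), (-6.51), (-0.83), (-0.11), 0], [(-1.16), (8.95), (-6.94), (-0.83), (-0.11), 0], [(-1.02), (7.89), (-7.68), (-0.83), (-0.11), 0], [(-0.87), (6.76), (-7.52), (-0.83), (-0.11), 0], [(-0.72), (5.58), (-7.53), (-0.83), (-0.11), 0], [(-0.56), (4.36), (-7.97), (-0.83), (-0.11), 0], [(-0.4), (3.11), (-8.74), (-0.83), (-0.11), 0], [(-0.24), (1.83), (-9.25), (-0.83), (-0.11), 0], [(-0.07), (0.54), (-7.48), (-0.66), (-0.09), 0], [(0.02), (-0.14), (-5.62), (-0.5), (-0.06), 0], 
end z 149.60000000000002 y 246.54573848975326 x 459.1844208400318
```

Emit:
{"api": "play_rows", "payload": {
  "series": [
    [-0.9,6.8,0,-0.38,-0.05,0],
    [-1.1,8.9,0,-0.5,-0.06,0],
    [-1.5,11.7,-0.9,-0.66,-0.09,0],
    [-1.9,14.5,-2,-0.83,-0.11,0],
    [-1.8,14.1,-2.8,-0.83,-0.11,0],
    [-1.8,13.7,-3.5,-0.83,-0.11,0],
    [-1.7,13.1,-4.5,-0.83,-0.11,0],
    [-1.6,12.5,-4.7,-0.83,-0.11,0],
    [-1.5,11.7,-5.2,-0.83,-0.11,0],
    [-1.4,10.9,-6.2,-0.83,-0.11,0],
    [-1.3,10,-6.5,-0.83,-0.11,0],
    [-1.2,9,-6.9,-0.83,-0.11,0],
    [-1,7.9,-7.5,-0.83,-0.11,0],
    [-0.9,6.8,-7.5,-0.83,-0.11,0],
    [-0.7,5.6,-7.5,-0.83,-0.11,0],
    [-0.6,4.4,-8,-0.83,-0.11,0],
    [-0.4,3.1,-8.7,-0.83,-0.11,0],
    [-0.2,1.8,-9,-0.83,-0.11,0],
    [0,0.5,-7.5,-0.66,-0.09,0],
    [0,0,-5.5,-0.5,-0.06,0]
  ]
}}

```text
clock: 19.12
position: [480.2, 81.3, 150.5]
ee_rot: [0.709, -0.617, 0.261, 0.222]
contact_force: [-0.3, 0.1, -2.7]
gripper_width: 13.3
grasp_force: 59.4
```

```bash
python3 tilt.py
```

```text
19.1167 [480.2  81.3 150.5] tip -0.5 lip [502.1 -88.6 159.3] K 41.8 q [ 0.76  0.39 -0.68  0.65 -1.05 -1.11] tooly [-0.99  -0.141 -0.008] 13.334363034115297
```

Emit:
{"api": "play_rows", "payload": {
  "series": [
    [-0.6,5,0,0.08,0,0],
    [-1.2,9,0,0,0,0],
    [-1.6,13,0,0,0,0],
    [-1.8,14,0,0,0,0],
    [-1.8,14,0,0,0,0],
    [-1.8,14,0,0,0,0],
    [-1.8,14,0,0,0,0],
    [-1.8,14,0,0,0,0],
    [-1.8,14,-4,0,0,0],
    [-1.4,12,-8,0,0,0],
    [-1,8,-12,0,0,0],
    [-0.6,4,-12,0,0,0],
    [0,1,-12,0,0,0],
    [0,0,-11,0,0,0],
    [0,0,-9,0,0,0],
    [0,0,-6,0,0,0],
    [0,0,-4,0,0,0],
    [0,0,-2,0,0,0],
    [0,0,-1,0,0,0],
    [0,0,0,0,0,0]
  ]
}}

```text
clock: 20.78
position: [463.4, 216.6, 70.6]
ee_rot: [0.709, -0.619, 0.258, 0.218]
contact_force: [0.7, -0.1, -1.1]
gripper_width: 13.2
grasp_force: 59.3
```

```bash
python3 tilt.py
```

```text
20.7833 [463.4 216.6  70.6] tip 0.1 lip [485.4  46.6  77.4] K 178.0 q [ 0.96  0.59 -0.54  0.53 -1.04 -1.24] tooly [-0.99  -0.139 -0.01 ] 13.182165348344645
```

Emit:
{"api": "play_rows", "payload": {
  "series": [
    [0,0,-1,0,0,0],
    [0,0,-1,0,0,0],
    [0,0,-0.5,0,0,0],
    [0,0,0,0,0,0]
  ]
}}

```text
clock: 21.12
position: [463.6, 217.0, 68.6]
ee_rot: [0.71, -0.618, 0.258, 0.218]
contact_force: [-1.0, 0.3, 1.4]
gripper_width: 13.3
grasp_force: 59.9
```

Emit:
{"api": "play_rows", "payload": {
  "series": [
    [0,0,0,0,0,0],
    [0,0,0,0,0,0],
    [0,0,0,0,0,0],
    [0,0,0,0,0,0],
    [0,0,0,0,0,0],
    [0,0,0,0,0,0],
    [-0.6,4,5,0,0,0],
    [-1,8,10,0,0,0],
    [-1.2,9,11,0,0,0],
    [-1.2,9,11,0,0,0],
    [-1.2,9,11,0,0,0],
    [-1.2,9,11,0,0,0],
    [-1.2,9,11,0,0,0],
    [0,0,12,0.8,0.11,0],
    [0,0,12,0.8,0.11,0],
    [0,0,12,0.8,0.11,0],
    [0,0,12,0.8,0.11,0],
    [0,0,12,0.8,0.11,0],
    [0,0,12,0.8,0.11,0],
    [0,0,12,0.8,0.11,0]
  ],
  "gripper": 1
}}

```text
clock: 22.78
position: [455.4, 274.0, 223.3]
ee_rot: [0.752, -0.657, 0.038, 0.026]
contact_force: [0.5, -0.7, -0.4]
gripper_width: 85.5
grasp_force: 0.0
```

Run:
```python
from jug import *
d,m,c=look("wrist","w6");s=read_state();T=R.from_quat(s["ee_rot"]).as_matrix();print(s["position"].round(1),T.round(3).tolist(),s["joints"].round(2))
(a,b),r=cv2.minEnclosingCircle(c);print(a,b,r)
u=np.array([.128,-.992,0]);g=np.array([474.9,126.4,0])
print(proj(d,[g+u*80+[0,0,75],g-u*104+[0,0,72],g+[58*.992,58*.128,75],g-[58*.992,58*.128,-75]]).round().tolist())
```

```text
wrist blue box [176   0] [329 145] eye [464. 204. 347.]
[456.5 273.6 226.9] [[0.131, -0.991, 0.026], [-0.988, -0.133, -0.082], [0.085, -0.015, -0.996]] [ 0.88  0.26 -0.28  0.08 -1.07 -0.79]
252.5 52.465518951416016 92.7625961303711
[[256.0, -118.0], [254.0, 145.0], [179.0, 7.0], [332.0, 8.0]]
```

Emit:
{"api": "play_rows", "payload": {
  "series": [
    [4,-8,8,0.78,0.25,0],
    [10.6,-21,8,0,0,-0.83],
    [11,-22,8,0,0,-0.84],
    [11,-22,8,0,0,-0.84],
    [11,-22,8,0,0,-0.84],
    [11,-22,8,0,0,-0.84],
    [11,-22,8,0,0,-0.84],
    [11,-22,4,0,0,-0.84],
    [11,-22,0,0,0,-0.84],
    [11,-22,0,0,0,-0.84],
    [11,-22,0,0,0,-0.84],
    [11,-22,0,0,0,-0.84],
    [11,-22,0,0,0,-0.84],
    [11,-22,0,0,0,-0.84],
    [11,-22,0,0,0,-0.84],
    [11,-22,0,0,0,-0.84],
    [11,-22,0,0,0,-0.84],
    [11,-22,0,0,0,-0.84],
    [4,-10,0,0,0,-0.84],
    [0,0,0,0,0,0]
  ],
  "gripper": 0
}}

```text
clock: 24.5
position: [650.7, -119.3, 280.7]
ee_rot: [-0.059, 0.998, 0.002, -0.007]
contact_force: [0.1, 0.2, -0.3]
gripper_width: 0.2
grasp_force: 0.0
```

Run:
```python
from jug import *
s=read_state();T=R.from_quat(s["ee_rot"]).as_matrix();print(s["position"].round(1),T.round(3).tolist(),s["joints"].round(2),s["gripper_width"])
d=get_image("top");im=d["image"];cv2.imwrite("pics/t7.png",im[:,:,::-1])
h=cv2.cvtColor(im,cv2.COLOR_RGB2HSV);m=cv2.inRange(h,(0,0,110),(180,60,255))
pts=proj(d,[[508+.992*x-.128*y,-130+.128*x+.992*y,70] for x,y in((70,80),(70,-80),(-70,-80),(-70,80))]).astype(int);print(pts.tolist())
x0,y0=pts.min(0);x1,y1=pts.max(0);t=im[y0-18:y1+8,x0-8:x1+8];cv2.imwrite("pics/tub7.png",cv2.resize(t,None,fx=6,fy=6,interpolation=cv2.INTER_CUBIC)[:,:,::-1])
```

```text
[ 650.7 -119.3  280.7] [[-0.993, -0.117, -0.015], [-0.117, 0.993, 0.003], [0.014, 0.005, -1.0]] [ 0.06  0.44  0.16 -0.   -1.3  -1.51] 0.18369675148662964
[[262, 184], [313, 176], [320, 220], [269, 228]]
```

Run:
```python
from h import *
a=get_image("wrist")["image"];b=get_image("top")["image"][120:280,160:360];c=get_image("scene")["image"][110:260,180:380]
o=np.vstack([cv2.resize(a,(800,600))[:400] if 0 else cv2.resize(a,(480,360)).copy()])
z=np.zeros((600,800,3),np.uint8);z[:360,:480]=o;z[:240,480:]=cv2.resize(b,(320,240));z[360:,:320]=cv2.resize(c,(320,240))
cv2.imwrite("pics/p8.png",z[:,:,::-1])
```

```text
(no output)
```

View pics/p8.png

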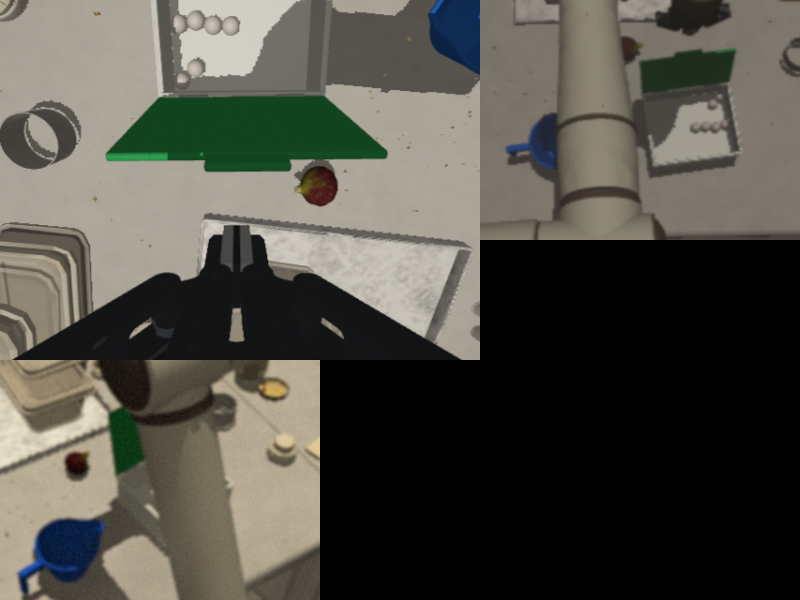

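Run:
```python
import numpy as np
th=np.r_[np.linspace(1.55,0.3,21),np.linspace(0.3,-0.02,14)[1:]]
X=-125*np.cos(th)+3*np.sin(th)+11;Z=125*np.sin(th)+3*np.cos(th)+95.5
w=np.c_[582.4+.992*X,-120.4+.128*X,Z];print(w[0].round(1),w[20].round(1),w[-1].round(1));print(np.diff(w,axis=0).round(1).tolist())
```

```text
[ 593.7 -118.9  220.5] [ 475.7 -134.2  135.3] [ 469.3 -135.    96. ]
[[-7.7, -1.0, -0.2], [-7.7, -1.0, -0.7], [-7.7, -1.0, -1.2], [-7.6, -1.0, -1.7], [-7.5, -1.0, -2.1], [-7.3, -0.9, -2.6], [-7.1, -0.9, -3.1], [-6.9, -0.9, -3.5], [-6.7, -0.9, -3.9], [-6.4, -0.8, -4.4], [-6.2, -0.8, -4.7], [-5.8, -0.8, -5.1], [-5.5, -0.7, -5.5], [-5.2, -0.7, -5.8], [-4.8, -0.6, -6.1], [-4.4, -0.6, -6.4], [-4.0, -0.5, -6.7], [-3.6, -0.5, -6.9], [-3.1, -0.4, -7.1], [-2.7, -0.3, -7.3], [-0.9, -0.1, -2.9], [-0.9, -0.1, -3.0], [-0.8, -0.1, -3.0], [-0.7, -0.1, -3.0], [-0.6, -0.1, -3.0], [-0.6, -0.1, -3.0], [-0.5, -0.1, -3.0], [-0.4, -0.1, -3.0], [-0.3, -0.0, -3.1], [-0.3, -0.0, -3.1], [-0.2, -0.0, -3.1], [-0.1, -0.0, -3.1], [-0.0, -0.0, -3.1]]
```

Emit:
{"api": "play_rows", "payload": {
  "series": [
    [0,0,-8,0,0,0],
    [0,0,-12,0,0,0],
    [0,0,-14,0,0,0],
    [0,0,-14,0,0,0],
    [0,0,-12,0,0,0],
    [0,0,0,0,0,0]
  ]
}}

```text
clock: 25.2
position: [648.4, -116.2, 218.5]
ee_rot: [-0.062, 0.998, 0.003, -0.009]
contact_force: [-0.6, 0.3, -1.8]
gripper_width: 0.2
grasp_force: 0.0
```

Emit:
{"api": "play_rows", "payload": {
  "series": [
    [-5.4,-0.3,0.2,0,0,0],
    [-5.4,-0.3,0.2,0,0,0],
    [-5.4,-0.3,0.2,0,0,0],
    [-5.4,-0.3,0.2,0,0,0],
    [-5.4,-0.3,0.2,0,0,0],
    [-5.4,-0.3,0.2,0,0,0],
    [-5.4,-0.3,0.2,0,0,0],
    [-5.4,-0.3,0.2,0,0,0],
    [-5.4,-0.3,0.2,0,0,0],
    [-5.4,-0.3,0.2,0,0,0]
  ]
}}

```text
clock: 26.03
position: [595.8, -120.5, 223.9]
ee_rot: [-0.061, 0.998, 0.002, -0.006]
contact_force: [0.4, -0.8, 0.4]
gripper_width: -0.3
grasp_force: 0.6
```

Emit:
{"api": "play_rows", "payload": {
  "series": [
    [-7.7,-1,-0.2,0,0,0],
    [-7.7,-1,-0.7,0,0,0],
    [-7.7,-1,-1.2,0,0,0],
    [-7.6,-1,-1.7,0,0,0],
    [-7.5,-1,-2.1,0,0,0],
    [-7.3,-0.9,-2.6,0,0,0],
    [-7.1,-0.9,-3.1,0,0,0],
    [-6.9,-0.9,-3.5,0,0,0],
    [-6.7,-0.9,-3.9,0,0,0],
    [-6.4,-0.8,-4.4,0,0,0],
    [-6.2,-0.8,-4.7,0,0,0],
    [-5.8,-0.8,-5.1,0,0,0],
    [-5.5,-0.7,-5.5,0,0,0],
    [-5.2,-0.7,-5.8,0,0,0],
    [-4.8,-0.6,-6.1,0,0,0],
    [-4.4,-0.6,-6.4,0,0,0],
    [-4,-0.5,-6.7,0,0,0],
    [-3.6,-0.5,-6.9,0,0,0],
    [-3.1,-0.4,-7.1,0,0,0],
    [-2.7,-0.3,-7.3,0,0,0]
  ]
}}

```text
clock: 27.7
position: [478.0, -135.7, 138.1]
ee_rot: [-0.061, 0.998, 0.002, -0.006]
contact_force: [-0.8, 0.1, 0.6]
gripper_width: 0.0
grasp_force: 0.3
```

Run:
```python
from h import *
s=read_state();print(s["position"].round(1),s["contact_force"].round(2),s["wrist_torque"].round(2))
for n in("wrist","top"):
    d=get_image(n);c=big(green(d["image"]));print(n,c.min(0),c.max(0),cv2.contourArea(c))
```

```text
[ 478.  -135.7  138.1] [-0.77  0.07  0.58] [-0.05  0.08 -0.  ]
wrist [ 62 161] [449 325] 37604.5
top [302 199] [324 224] 145.5
```

Emit:
{"api": "play_rows", "payload": {
  "series": [
    [-0.9,-0.1,-3,0,0,0],
    [-0.9,-0.1,-3,0,0,0],
    [-0.8,-0.1,-3,0,0,0],
    [-0.7,-0.1,-3,0,0,0],
    [-0.6,-0.1,-3,0,0,0],
    [-0.6,-0.1,-3,0,0,0],
    [-0.5,-0.1,-3,0,0,0],
    [-0.4,0,-3,0,0,0],
    [-0.3,0,-3,0,0,0],
    [-0.3,0,-3,0,0,0],
    [0,0,-2.5,0,0,0],
    [0,0,-2,0,0,0],
    [0,0,-2,0,0,0],
    [0,0,-2,0,0,0],
    [0,0,0,0,0,0]
  ]
}}

```text
clock: 29.05
position: [472.4, -136.4, 101.5]
ee_rot: [-0.062, 0.998, 0.002, -0.006]
contact_force: [-3.6, 1.4, 8.7]
gripper_width: 0.2
grasp_force: 4.4
```

Emit:
{"api": "play_rows", "payload": {
  "series": [
    [0,0,-1,0,0,0],
    [0,0,-0.5,0,0,0],
    [0,0,0,0,0,0],
    [0,0,0,0,0,0]
  ]
}}

```text
clock: 29.38
position: [472.4, -136.4, 101.3]
ee_rot: [-0.062, 0.998, 0.002, -0.006]
contact_force: [-6.1, 2.1, 18.0]
gripper_width: 0.2
grasp_force: 8.8
```

Emit:
{"api": "play_rows", "payload": {
  "series": [
    [0,0,2,0,0,0],
    [0,0,3,0,0,0],
    [0,0,8,0,0,0],
    [0,0,15,0,0,0],
    [0,0,20,0,0,0],
    [0,0,20,0,0,0],
    [0,0,20,0,0,0],
    [0,0,20,0,0,0],
    [0,0,20,0,0,0],
    [-5,0,20,0,0,0],
    [0,-15,10,0,0,0],
    [0,-25,0,0,0,0],
    [0,-30,0,0,0,0],
    [0,-30,0,0,0,0],
    [0,-30,0,0,0,0],
    [0,-30,0,0,0,0],
    [0,-25,0,0,0,0],
    [0,-10,0,0,0,0],
    [0,0,0,0,0,0],
    [0,0,0,0,0,0]
  ]
}}

```text
clock: 31.05
position: [467.1, -331.4, 256.6]
ee_rot: [-0.061, 0.998, 0.003, -0.007]
contact_force: [-1.6, 0.2, -0.6]
gripper_width: -0.2
grasp_force: 0.0
```

Run:
```python
from jug import *
s=read_state();print(s["clock"],s["position"].round(1),s["contact_force"].round(2))
for n in("top","scene"):
    d=get_image(n);c=big(green(d["image"]));print(n,"lid visible@z76",np.round(cv2.boxPoints(cv2.minAreaRect(cast(d,c,76)[:,:2].astype(np.float32))),0).tolist(),cv2.contourArea(c))
    L=[[508+.992*x-.128*y,-130+.128*x+.992*y,76] for x,y in((75,87),(75,-87),(-75,-87),(-75,87))]
    print(proj(d,L).round().tolist(),cv2.boxPoints(cv2.minAreaRect(c)).round().tolist())
    b=big(blue(d["image"]));print("blue",b.min(0),b.max(0))
```

```text
31.05 [ 467.1 -331.4  256.6] [-1.58  0.24 -0.59]
top lid visible@z76 [[428.0, -55.0], [445.0, -189.0], [588.0, -171.0], [571.0, -36.0]] 1225.0
[[260.0, 183.0], [315.0, 175.0], [324.0, 222.0], [267.0, 230.0]] [[261.0, 183.0], [304.0, 176.0], [310.0, 222.0], [268.0, 228.0]]
blue [177 196] [234 232]
scene lid visible@z76 [[425.0, -50.0], [445.0, -219.0], [592.0, -201.0], [571.0, -32.0]] 1487.5
[[253.0, 182.0], [295.0, 158.0], [327.0, 185.0], [285.0, 212.0]] [[253.0, 182.0], [299.0, 155.0], [319.0, 190.0], [274.0, 217.0]]
blue [192 210] [243 254]
```

```bash
python3 -c "
from bench import *
print(job_done())"
```

```text
the job is handed in; nothing more can be done
None
```

I handed the job in at about 31 s: all six beads are in the tub, the empty jug stands upright on the table, the lid is pushed fully shut, and I did not touch the ring mould, figs or timer; the judging result was not shown.

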